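# Eject the clipper battery and trap it with the other finger

## Task

Press the release key of the clipper-battery charger down with one finger, and with the other finger stop the battery as the spring shoots it out, before it slides off the charger's deck; keep the key down until the battery has come to rest against that finger. Do not lift the battery, and leave everything else on the counter where it is. Finish still holding: the program ends with the battery part-way out on the deck, held back against the push of the spring by that finger.

Things in the scene. Friction and masses are not known exactly. Their poses are not given: they have to be found in the camera images.
- charger: Grey battery charger fixed to the counter, 170 (x) by 108 (y) mm, flat deck 22 mm high. Origin on the counter under the bay's centre line; x points back into the bay (the battery comes out to -x), y left. Deck from x = -75 (open edge, no lip). Bay cheeks x = -16 to 52, y = 20.8 to 30.8 each side, 27.5 above the deck, overhanging the battery by 1.7; housing x = 50 to 95, 34 above the deck. Sides at y = -72, 36.
- battery: Loose black battery pack, 64 (x) by 38 (y) by 20 mm high, about 0.12 kg, blank metal plate on top, lying latched in the bay with its axes along the charger's. Origin at the centre of its underside: x = +9, y = 0, z = 22 mm in the charger's frame. 2 mm play on either side.
- battery_nose (a point): Centre of the battery's flat front face (comes out first), 10 mm above the deck. Latched it is at x = -23 mm in the charger's frame, with 52 mm of open deck ahead of it.
- ejector (a joint): Brass spring ejector behind the battery, m pushed out: 0 latched, 0.050 end of stroke (it stays in touch with the battery until there). Pushes with 4.0 N at 0, 2.3 N at 0.050. Once let go, the battery shoots out in about 0.1 s and, unless stopped, slides on out of the spring's reach and off the deck.
- key_top (a point): Centre of the top of the release key: black, 20 (x) by 18 (y) mm, in a collar 33 by 30 and 4 mm high, at the right of the open deck: x = -55, y = -56 mm in the charger's frame. Top 14.5 mm above the deck (36.5 above the counter) when up, 6.5 when down: a second finger of equal length beside it over the deck then stands in the way of the battery.
- release_key (a joint): Travel of the release key, m: 0 up, 0.008 fully down. It springs back. Pressing it takes 3 to 6 N. The battery is let go at about 0.006, when the latch tooth in front of its nose has sunk into the deck; the tooth may later rise in a keyway under the battery without touching it.
- guard_comb: bystander: grey clipper guard comb, 50 x 44 x 22 mm, lying left of the charger. Origin at the centre of its underside.
- trimmer_stand: bystander: hair trimmer upright in its black stand, 85 x 75 mm foot, 180 mm high. Origin at the centre of its underside.
- comb: bystander: flat white comb, 180 x 28 x 4 mm. Origin at the centre of its underside.
- shears: bystander: steel hair shears, 170 x 65 x 7 mm. Origin near the pivot, at the underside.
- clipper: bystander: hair clipper lying on the counter, 175 x 46 x 36 mm. Origin at its underside.
- pomade_jar: bystander: amber jar with black lid, 72 mm across, 52 mm high. Origin at the centre of its underside.
- spray_bottle: bystander: metal spray bottle, 68 mm across, 198 mm high. Origin at the centre of its underside.
- shaving_brush: bystander: wooden shaving brush standing upright, 44 mm across, 112 mm high. Origin at the centre of its underside.
Mind the look-alikes: they are no part of the job. Leave any pink or yellow look-alike of the battery alone.

How it is judged:
On the way, in this order (a step that is already met when the one before it is completed fails the run):
1. a finger presses the release key (contact force between the fingers and release_key above 0.5 N and value of joint release_key above 0.003 m).
2. with the key still held down, the ejected battery has come to rest against the other finger (all of step 1 and contact force between the fingers and battery above 0.5 N and x of battery in the frame of charger below 0.005 m and linear speed of battery below 0.02 m/s), for 0.2 s.
At the end, for the whole second after the job is handed in: The battery is at rest, flat on the charger's deck (within 4 mm in height, tilted less than 0.15 rad, turned less than 0.2 rad), 5 to 50 mm out of its latched place, and a finger bears on it with more than 0.5 N (contact force between the fingers and battery above 0.5 N and x of battery in the frame of charger between -0.04 and 0.005 m and z of battery in the frame of charger between 0.018 and 0.026 m and angle between battery's own z axis and vertical below 0.15 rad and angle between the x axis of battery and the x axis of charger, either way round below 0.2 rad and linear speed of battery below 0.01 m/s); the arm keeps its last pose, push and grip.
It fails at once if the battery slid away: it got out of the spring's reach (more than 52 mm out) (x of battery in the frame of charger below -0.042 m).
It fails at once if the battery was lifted or tipped (z of battery in the frame of charger above 0.032 m or angle between battery's own z axis and vertical above 0.3 rad).
It fails at once if a bystander was disturbed (moved more than 15 mm) (distance of any of guard_comb, trimmer_stand, comb, shears, clipper, pomade_jar, spray_bottle, shaving_brush from where it was at the start of the episode above 0.015 m).
It also fails if it takes over 29 s, if anything falls off the work surface, if the arm or the gripper's body presses on something with over 40 N, if the wrist force passes 120 N, or if a joint passes its speed limit or range.

## Robot

A 6-joint arm with a two-finger parallel gripper is mounted at the origin on the work surface. World frame = base frame: x ahead of the robot, y to its left, z up, the work surface at z = 0. Lengths are in m, angles in rad, forces in N, time in s.
With the tool pointing down it reaches from about 0.4 to 0.825 m from the base axis. Payload 7 kg.
Tool frame: the origin (TCP) lies on the centre line of the jaws, within the pads' length; the fingertips stand 11 mm ahead of it and the grasp point (between the pads) lies 8 mm behind it; z points along the fingers, y is the direction in which the jaws open and shut (so a half turn about z gives the same grasp; the last joint's range is limited). The gripper opens to 88 mm and grips with 3 to 60 N. Pads are 19 mm wide; open, the fingers measure 130 mm over their backs; the gripper's body (78 mm by 193 mm) begins 47 mm behind the grasp point.
Start: joints at [-0.989, 0.359, 0.012, 0, -1.224, -0.288], TCP at [0.195, -0.646, 0.238] pointing down, gripper open.
Joint ranges: [-3.07, 3.07], [-1.43, 2.12], [-1.02, 1.25], [-3.03, 1.67], [-3.05, -0], [-3.03, 3.03]. Speed limits (rad/s): [2.39, 2.39, 3.01, 3.14, 3.14, 3.14].

## Interface

Orientations are given as [roll, pitch, yaw] about the fixed x, y, z axes, in that order (R = Rz(yaw) Ry(pitch) Rx(roll)).
In Python, from station import * gives the robot as it stands.
- The arm moves only by the tool play_rows, never from a script. Its argument "targets" is a list of rows, each a list of 7 numbers: the turn, a rotation vector about the world's x, y, z in rad, then the shift along the world's x, y, z in m, then the opening, from 0 (shut) to 1 (fully open). A call has 1 to 12 rows; each row shifts and turns the pose as measured when the row begins; what a row does not reach is not made up. A row lasts 1/8 s, in which the tool goes at most 62.5 mm and 10.7 degrees, less where a joint would pass 70% of its speed; a pose out of reach is approached as far as the arm can. A call is refused whole if a number of a shift passes 0.0625 or a number of a turn 0.188, either way. A call with a gripper value outside its range is refused whole. The fingers move at their own pace and stop on an object; "grip_force" is the grip in N (left out, the last holds). Time passes only in rows, so rows that do not move let the fingers close. It gives the time, the measured TCP pose, the force and the opening at its end, in the units of the state.
- get_state(): the state, without advancing time (a new reading comes with each control period).
- grab_frame(name): name is "side" or "top" or "wrist"; returns (picture, depth): 400x640x3 uint8, blue, green, red; 400x640 float32, m along the optical axis (not along the pixel's ray), 0 where there is no reading.
- camera_params(name): a dict with "camera_matrix" (3x3 intrinsics, pixels), "extrinsics" (4x4, takes a point from world to camera coordinates); the wrist camera has in their place "hand_eye" (4x4, takes a point from camera to tool coordinates, whose origin is the TCP and whose axes are the flange's). Camera axes: x right, y up, looking along -z (the intrinsics and any distortion apply to the point x, -y, -z); pixel columns grow to the right and rows downward; lengths in m; the calibration is good to about 2 mm. A picture is of the moment at which its call begins: read the wrist's pose just before it. camera_params takes no time and is no camera call.
- job_done(): hands the job in, once; it reports no verdict.
The state is a dict: "t": time; "q": joint angles; "qd": joint speeds; "joint_efforts": joint torques, N m; "eef_pos": TCP position; "ee_rot": TCP orientation; "force": force on the tool from outside, world axes, zero at the start; "moment": the same for the moment, N m; "width": finger opening in m.
Only numpy, scipy, OpenCV 4.12 (cv2) and the standard library are available. Lean on these libraries where they do the work, as an engineer would, in place of code of your own. Each camera call takes 0.05 s, during which the arm holds its last target.

## Working session

There is one attempt and no reset: what is moved stays moved. The work goes in short steps, Python scripts to look and compute and a tool call to move; the robot and the scene stay as the last step left them, time stands still between calls to the robot, and variables do not carry over. Pictures are saved under pics/ and viewed, and the job is handed in when it is done.

Besides the shell and the picture viewer there is one more tool, called after "Request:" as a command line: name --pt "numbers of a row" for each row, then --argument value for the rest. play_rows: Moves the arm, as the interface text tells. Its arguments: {"type":"object","properties":{"targets":{"type":"array","items":{"type":"array","items":{"type":"number"}}},"grip_force":{"type":"number"}},"required":["targets"]}

```bash
ls; mkdir -p pics
python3 - <<'E'
from station import *
import cv2
print(get_state())
for n in ("top","side"):
    p,d=grab_frame(n); cv2.imwrite(f"pics/{n}0.png",p)
    import numpy as np; np.save(f"{n}0.npy",d)
    print(n,camera_params(n))
print(camera_params("wrist"))
E
```

```text
pics
{'t': 0.0, 'q': array([-9.88920043e-01,  3.59411245e-01,  1.10794509e-02, -3.15393649e-04,
       -1.22409524e+00, -2.88124282e-01]), 'qd': array([-0.00050067,  0.00114637, -0.00036353, -0.00032046, -0.00105986,
       -0.00200021]), 'joint_efforts': array([-6.36197856e-04, -5.82710767e+01,  2.93057996e+01,  6.99732274e+00,
        6.82371654e-03, -1.44211845e-04]), 'eef_pos': array([ 0.19529571, -0.64565591,  0.23662214]), 'ee_rot': array([ 3.13994491e+00, -1.79145027e-04, -2.84794792e+00]), 'force': array([-0.7012141 , -0.25029195,  0.41309481]), 'moment': array([ 0.0218728 , -0.00351972, -0.01808458]), 'width': 0.08788164331899773}
top {'camera_matrix': array([[384.14867468,   0.        , 317.25024887],
       [  0.        , 384.14867468, 193.68530581],
       [  0.        ,   0.        ,   1.        ]]), 'extrinsics': array([[ 0.02659234, -0.99963861, -0.00393698, -0.02205299],
       [ 0.96960761,  0.02483485,  0.24340156, -0.57011146],
       [-0.24321582, -0.01028994,  0.96991762, -0.99778938],
       [ 0.        ,  0.        ,  0.        ,  1.        ]])}
side {'camera_m
[... 249 characters left out ...]
36938218, -0.36536008,  0.85444065, -0.25782126],
       [-0.61717867,  0.59094102,  0.519499  , -0.76959105],
       [ 0.        ,  0.        ,  0.        ,  1.        ]])}
{'camera_matrix': array([[301.67739563,   0.        , 321.45181099],
       [  0.        , 301.67739563, 201.96469143],
       [  0.        ,   0.        ,   1.        ]]), 'hand_eye': array([[ 5.36915832e-04,  9.56531015e-01,  2.91630125e-01,
         7.96776523e-02],
       [ 9.99999684e-01, -6.84386249e-04,  4.03665466e-04,
         1.50726125e-03],
       [ 5.85706185e-04,  2.91629816e-01, -9.56531080e-01,
        -1.47145758e-01],
       [ 0.00000000e+00,  0.00000000e+00,  0.00000000e+00,
         1.00000000e+00]])}
```

View pics/top0.png

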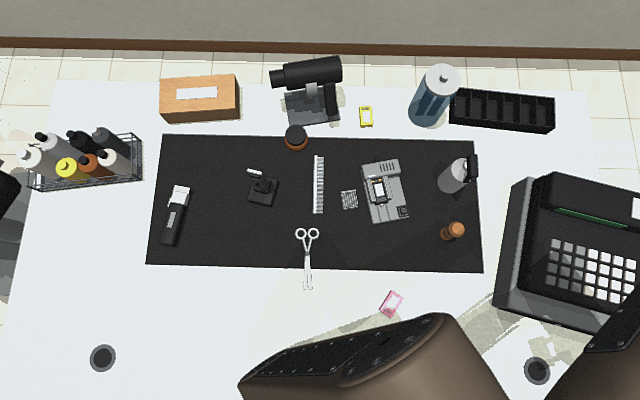

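View pics/side0.png

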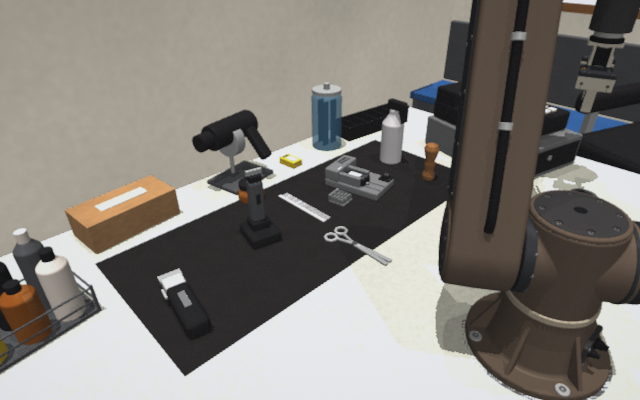

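The top picture shows the charger at about (384,190), with its housing away from the robot, the battery at (380,188) and the key near (403,211). The look-alikes are a yellow one at (366,116) and a pink one at (391,302), both off the charger. The spray bottle is at (455,175), the brush at (453,231) and the guard comb at (349,199). Next is a close crop with metric measurements.

```bash
cat > h.py <<'E'
import numpy as np, cv2
def deproj(cp,u,v,d):
    K=cp["camera_matrix"];E=cp["extrinsics"]
    x=(u-K[0,2])*d/K[0,0]; y=(v-K[1,2])*d/K[1,1]
    pc=np.stack([x,-y,-d],-1)
    return (pc-E[:3,3])@E[:3,:3]
def proj(cp,P):
    K=cp["camera_matrix"];E=cp["extrinsics"]
    pc=np.asarray(P)@E[:3,:3].T+E[:3,3]
    d=-pc[...,2]
    return np.stack([K[0,0]*pc[...,0]/d+K[0,2],-K[1,1]*pc[...,1]/d+K[1,2]],-1)
E
python3 - <<'E'
from station import *
from h import *
p=cv2.imread("pics/top0.png");d=np.load("top0.npy")
c=p[145:235,340:480]; cv2.imwrite("pics/crop0.png",cv2.resize(c,None,fx=5.6,fy=5.6,interpolation=cv2.INTER_CUBIC))
p=cv2.imread("pics/side0.png")
c=p[140:215,315:415]; cv2.imwrite("pics/crops0.png",cv2.resize(c,None,fx=8,fy=8,interpolation=cv2.INTER_CUBIC))
cp=camera_params("top")
for u,v in [(384,190),(403,211),(380,188),(380,165),(455,175),(453,231),(349,199),(300,180)]:
    print(u,v,d[v,u],deproj(cp,u,v,d[v,u]).round(4))
E
```

```text
384 190 1.0990124 [ 0.5933 -0.1975  0.0423]
403 211 1.0881271 [ 0.5342 -0.251   0.0382]
380 188 1.0980034 [ 0.5983 -0.1857  0.0447]
380 165 1.1037614 [ 0.6639 -0.185   0.0552]
455 175 1.0159621 [ 0.6154 -0.3706  0.1316]
453 231 1.0033308 [ 0.4696 -0.3647  0.1082]
349 199 1.1229619 [ 0.5712 -0.0998  0.0131]
300 180 1.1500523 [0.6288 0.0463 0.0012]
```

View pics/crop0.png

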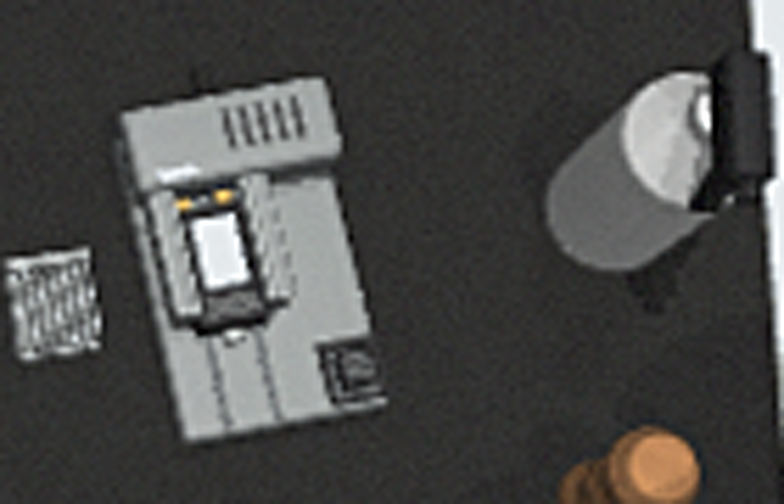

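View pics/crops0.png

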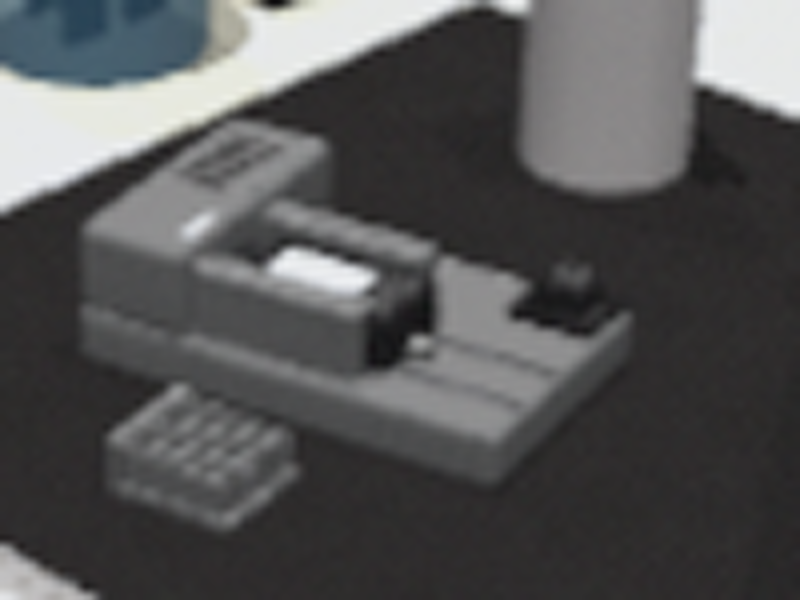

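Run:
```python
from station import *
from h import *
from scipy.optimize import least_squares
cp=camera_params("top")
X=np.array([(185,440),(385,403),(340,148),(322,78),(122,113)],float)
uv=(X+.5)/5.6-.5+[340,145]
M=np.array([(-75,36,22),(-75,-72,22),(50,-72,56),(95,-72,56),(95,36,56)])/1e3
def T(p,M): c,s=np.cos(p[2]),np.sin(p[2]); return M@np.array([[c,s,0],[-s,c,0],[0,0,1]])+[p[0],p[1],0]
r=least_squares(lambda p:(proj(cp,T(p,M))-uv).ravel(),[.6,-.19,.17])
print(r.x,r.fun.reshape(-1,2).round(2))
p=r.x
print("key",T(p,np.array([[-.055,-.056,.0365]])),"nose",T(p,np.array([[-.023,0,.032]])))
g=T(p,np.array([[-.055,-.028,.0365]]))[0]; print("grip ctr",g)
s=get_state(); print(s["eef_pos"],s["ee_rot"], "turn", p[2]-np.pi-s["ee_rot"][2], g-s["eef_pos"])
```

```text
[ 0.57952788 -0.18467997  0.21714504] [[-0.44  0.49]
 [ 0.63  0.01]
 [ 0.59  1.05]
 [ 0.04 -1.09]
 [-0.83 -0.55]]
key [[ 0.53788425 -0.25121424  0.0365    ]] nose [[ 0.557068   -0.18963515  0.032     ]]
grip ctr [ 0.53185186 -0.22387178  0.0365    ]
[ 0.19532784 -0.64568829  0.23671653] [ 3.14012995e+00 -1.13341156e-04 -2.84793183e+00] turn -0.0765157817676938 [ 0.33652402  0.42181651 -0.20021653]
```

Request:
play_rows --pt "0 0 -0.0077 0.034 0.042 0 0.4" --pt "0 0 -0.0077 0.034 0.042 0 0.4" --pt "0 0 -0.0077 0.034 0.042 0 0.4" --pt "0 0 -0.0077 0.034 0.042 0 0.4" --pt "0 0 -0.0077 0.034 0.042 0 0.4" --pt "0 0 -0.0077 0.034 0.042 0 0.4" --pt "0 0 -0.0077 0.034 0.042 0 0.4" --pt "0 0 -0.0077 0.034 0.042 0 0.4" --pt "0 0 -0.0077 0.034 0.042 0 0.4" --pt "0 0 -0.0077 0.031 0.042 0 0.4" --pt "0 0 0 0 0 0 0.4" --grip_force 20

```text
t: 1.48
eef_pos: [0.5385, -0.2098, 0.2316]
ee_rot: [3.134, -0.004, -2.93]
force: [-0.1, -0.3, -0.2]
width: 0.0346
```

Run:
```python
from station import *
from h import *
s=get_state();p,d=grab_frame("wrist"); cv2.imwrite("pics/w1.png",p); np.savez("w1.npz",d=d,pos=s["eef_pos"],rot=s["ee_rot"],w=s["width"])
print(s["eef_pos"],s["ee_rot"],s["width"],s["qd"].round(3))
```

```text
[ 0.53847827 -0.20983382  0.23160243] [ 3.13402051 -0.00407685 -2.93028428] 0.03456355843007563 [-0.024 -0.01  -0.02   0.002 -0.008  0.016]
```

View pics/w1.png

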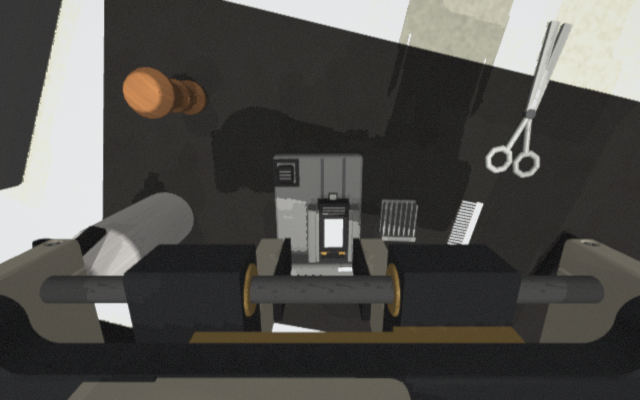

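The wrist picture shows the charger at (275–362, 154–275), upside down in the image. The key is at (287,173), the tooth at (333,197) and the battery's white plate at (333,233). The brush at (150,92) and the bottle at (150,225) are well clear. Now I'll refine the fit with depth and corners.

```bash
cat >> h.py <<'E'
from scipy.spatial.transform import Rotation as Rn
def wcam(cp,pos,rot):
    H=cp["hand_eye"]; T=np.eye(4); T[:3,:3]=Rn.from_euler("xyz",rot).as_matrix(); T[:3,3]=pos
    return {"camera_matrix":cp["camera_matrix"],"extrinsics":np.linalg.inv(T@H)}
def TF(p,M):
    c,s=np.cos(p[2]),np.sin(p[2]); return np.asarray(M,float)@np.array([[c,s,0],[-s,c,0],[0,0,1]])+[p[0],p[1],0]
E
python3 - <<'E'
from station import *
from h import *
z=np.load("w1.npz"); cp=wcam(camera_params("wrist"),z["pos"],z["rot"]); p=cv2.imread("pics/w1.png")
x0=(.5795,-.1847,.217)
c=p[140:300,230:430]; f=4
c=cv2.resize(c,None,fx=f,fy=f,interpolation=cv2.INTER_CUBIC)
cv2.imwrite("pics/w1c.png",c[:600])
for u,v in [(287,173),(333,233),(310,190),(300,215),(250,180),(275,250),(275,260),(375,250)]:
    print(u,v,z["d"][v,u],deproj(cp,u,v,z["d"][v,u]).round(4))
print(proj(cp,TF(x0,np.array([(-75,36,22),(-75,-72,22),(-55,-56,36.5),(-23,0,32)])/1e3)))
E
```

```text
287 173 0.34782633 [ 0.5354 -0.2483  0.0361]
333 233 0.36145627 [ 0.5941 -0.1809  0.0437]
310 190 0.3688581 [ 0.5535 -0.218   0.0215]
300 215 0.37722018 [ 0.5875 -0.2238  0.0223]
250 180 0.3870392 [ 5.622e-01 -2.954e-01 -3.000e-04]
275 250 0.15270126 [ 0.5314 -0.234   0.2397]
275 260 0.15331066 [ 0.5365 -0.233   0.2406]
375 250 0.15243696 [ 0.5207 -0.1846  0.2403]
[[362.64621991 154.96594419]
 [271.1820924  155.53058024]
 [284.07107602 174.58650509]
 [332.31369881 199.7847685 ]]
```

View pics/w1c.png

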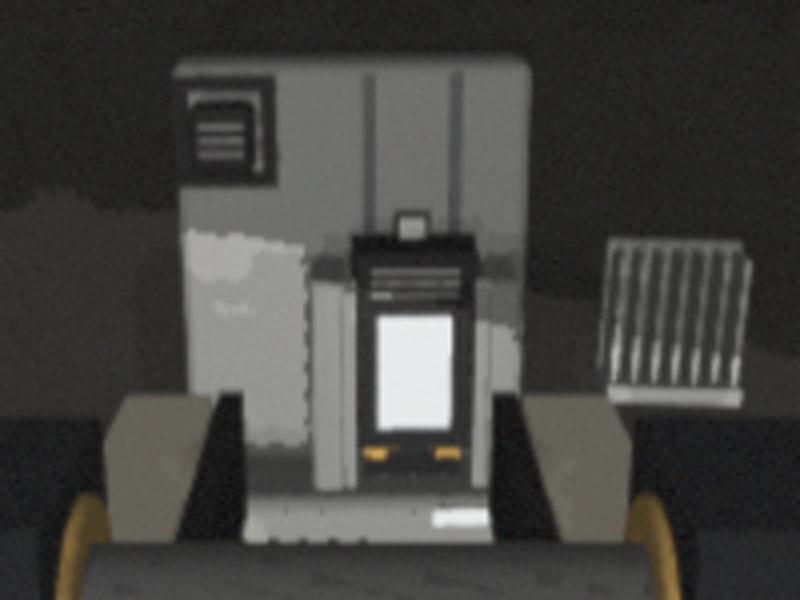

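Run:
```python
from station import *
from h import *
from scipy.optimize import least_squares
z=np.load("w1.npz"); cp=wcam(camera_params("wrist"),z["pos"],z["rot"])
X=np.array([(174,60),(530,60),(275,76),(275,186),(352,238),(478,238)],float)
uv=(X+.5)/4-.5+[230,140]
M=np.array([(-75,-72,22),(-75,36,22),(-71.5,-41,26),(-38.5,-41,26),(-23,-19,42),(-23,19,42)])/1e3
r=least_squares(lambda p:(proj(cp,TF(p,M))-uv).ravel(),[.58,-.185,.217])
print(r.x,r.fun.reshape(-1,2).round(2))
p=r.x
print("key",TF(p,[[-.055,-.056,.0365]]),"nose",TF(p,[[-.023,0,.032]]))
g=TF(p,[[-.055,-.028,.0365]])[0]
s=get_state(); print(s["eef_pos"],s["ee_rot"]); print("turn", p[2]-np.pi-s["ee_rot"][2], g-s["eef_pos"])
# depth-based: top of key blob
d=z["d"]; v,u=np.mgrid[140:250,260:380]; P=deproj(cp,u,v,d[140:250,260:380])
loc=np.linalg.inv(np.array([[np.cos(p[2]),-np.sin(p[2])],[np.sin(p[2]),np.cos(p[2])]]))@(P[...,:2]-p[:2]).reshape(-1,2).T
Q=np.c_[loc.T,P[...,2].ravel()]
k=Q[(Q[:,2]>.0335)&(Q[:,2]<.04)&(Q[:,1]<-.04)&(Q[:,0]<-.03)]
print(len(k),k.min(0),k.max(0),k.mean(0))
k=Q[(Q[:,2]>.015)&(Q[:,2]<.03)]; print("deck z",np.median(k[:,2]),k.min(0),np.percentile(k,1,axis=0),np.percentile(k,99,axis=0))
```

```text
[ 0.57764607 -0.18388727  0.2240682 ] [[-1.43 -0.05]
 [ 1.14 -1.27]
 [-0.51 -0.94]
 [ 0.45 -0.97]
 [-0.36  1.94]
 [ 0.73  1.49]]
key [[ 0.53646407 -0.25070825  0.0365    ]] nose [[ 0.55522104 -0.18899782  0.032     ]]
[ 0.53753382 -0.2108761   0.23160732] [ 3.13394524 -0.00448566 -2.93115731]
turn 0.013632859808501152 [-0.00729129 -0.0125321  -0.19510732]
254 [-0.06372733 -0.06494092  0.03374162] [-0.04440716 -0.04740085  0.03765638] [-0.05436611 -0.05589202  0.0358218 ]
deck z 0.02187172172016073 [-0.0742358  -0.07263981  0.01501262] [-0.07348309 -0.0708074   0.01812204] [0.04368024 0.03461642 0.0278276 ]
```

Run:
```python
from station import *
from h import *
z=np.load("w1.npz"); c0=camera_params("wrist"); cp=wcam(c0,z["pos"],z["rot"]); d=z["d"]
R=Rn.from_euler("xyz",z["rot"]).as_matrix()
v,u=np.mgrid[225:300:3,250:400:3]
dd=d[225:300:3,250:400:3]
P=(deproj(cp,u,v,dd)-z["pos"])@R*1e3
m=(dd<.2)&(dd>.05)
Q=P[m]
for a in (-1,1):
    k=Q[(Q[:,1]*a>0)]
    for zz in range(-45,15,5):
        kk=k[(k[:,2]>=zz)&(k[:,2]<zz+5)]
        if len(kk): print(a,zz,len(kk),kk.min(0).round(1),kk.max(0).round(1))
print(z["w"])
print(proj(cp,((np.array([[9.5,17.3,11],[9.5,38.3,11],[9.5,17.3,-30],[-9.5,17.3,11],[9.5,-17.3,11],[9.5,-38.3,11]])/1e3)@R.T+z["pos"])))
```

```text
-1 -35 5 [ 11.8 -25.4 -32.3] [ 12.9 -20.6 -30.4]
-1 -30 16 [ 10.4 -26.8 -29.1] [ 12.7 -16.9 -25.3]
-1 -25 20 [  8.1 -27.8 -24.9] [ 12.5 -16.1 -20. ]
-1 -20 9 [ 10.3 -29.9 -19.6] [ 12.5 -17.1 -16.2]
-1 -15 25 [  2.3 -31.2 -14.5] [ 12.7 -16.2 -10. ]
-1 -10 17 [  6.3 -31.9  -9.2] [ 12.5 -16.6  -6.1]
-1 -5 20 [ -4.6 -31.1  -4.6] [ 12.7 -16.2  -0.1]
-1 0 20 [  0.9 -31.9   0. ] [ 12.7 -16.2   4.5]
-1 5 2 [ 10.4 -18.4   6.5] [ 10.9 -16.6   7.6]
1 -35 5 [ 11.9  23.9 -32. ] [ 12.8  28.8 -30.5]
1 -30 17 [ 10.5  19.  -29.2] [ 12.4  30.1 -25.1]
1 -25 16 [  9.9  19.6 -24.8] [ 12.9  31.2 -20. ]
1 -20 16 [  4.7  18.9 -19.9] [ 12.8  31.9 -15.1]
1 -15 19 [  8.5  19.3 -14.9] [ 12.4  33.  -10.1]
1 -10 17 [-2.  19.  -9.3] [12.5 33.6 -5.4]
1 -5 23 [-1.2 19.  -5. ] [12.7 34.2 -0. ]
1 0 15 [10.1 19.6  0.1] [12.5 34.3  4.6]
1 5 4 [-7.  19.1  6.4] [11.  21.8  9.6]
1 10 3 [-4.1 19.  10.2] [-0.1 19.2 11.2]
0.03456355843007563
[[349.39143154 239.08045646]
 [386.27938956 239.10711173]
 [357.60649782 277.2820827 ]
 [348.50076872 268.84362722]
 [288.6215435  239.03654408]
 [251.74258464 239.00989532]]
```

Run:
```python
from station import *
from h import *
z=np.load("w1.npz"); c0=camera_params("wrist"); cp=wcam(c0,z["pos"],z["rot"]); d=z["d"]
R=Rn.from_euler("xyz",z["rot"]).as_matrix()
np.set_printoptions(linewidth=200,suppress=True)
for vv in (239,240,241,242,243,245,250,255,265):
    u=np.arange(350,392,2); v=np.full_like(u,vv); dd=d[vv,350:392:2]
    P=(deproj(cp,u,v,dd)-z["pos"])@R*1e3
    print(vv,[("%.0f,%.0f,%.0f"%tuple(q)) if 0<k<.2 else "-" for q,k in zip(P,dd)])
p=cv2.imread("pics/w1.png")
cv2.imwrite("pics/w1f.png",cv2.resize(p[230:300,340:400],None,fx=8,fy=8,interpolation=cv2.INTER_CUBIC))
```

```text
239 ['-', '-', '11,20,8', '10,21,9', '10,22,9', '-', '12,24,5', '12,25,5', '12,26,5', '12,27,6', '12,28,5', '12,29,6', '12,30,6', '12,31,5', '12,32,4', '12,33,5', '13,34,4', '-', '-', '-', '-']
240 ['-', '-', '10,20,8', '11,21,7', '10,22,8', '-', '12,23,3', '12,24,3', '13,25,3', '12,27,4', '12,28,4', '12,29,4', '12,30,4', '12,31,3', '12,32,5', '12,33,3', '12,34,4', '-', '-', '-', '-']
241 ['-', '-', '11,19,5', '11,20,5', '11,21,5', '-', '12,23,3', '12,24,2', '12,25,2', '12,26,2', '12,28,3', '12,29,2', '12,30,3', '12,31,2', '12,32,2', '13,33,1', '13,34,1', '-', '-', '-', '-']
242 ['-', '-', '11,19,4', '11,20,5', '11,21,4', '11,22,4', '12,23,1', '12,24,1', '12,25,1', '12,26,1', '12,27,1', '13,28,0', '12,29,1', '12,31,1', '12,32,1', '12,33,1', '13,34,0', '-', '-', '-', '-']
243 ['-', '-', '11,19,2', '11,20,3', '11,21,3', '11,22,3', '12,23,0', '12,24,0', '12,25,-0', '13,26,-1', '12,27,-0', '12,28,-0', '12,29,-0', '12,30,0', '12,32,0', '12,33,0', '12,34,-0', '12,35,1', '-', '-', '-']
245 ['-', '-', '10,19,3', '10,20,1', '11,21,1', '11,22,0', '12,23,-3', '12,24,-2', '12,25,-3', '12,26,-3',
[... 197 characters left out ...]
5', '12,23,-8', '12,24,-9', '12,25,-8', '12,26,-8', '12,27,-8', '12,28,-8', '12,29,-8', '12,30,-9', '12,31,-8', '12,32,-8', '12,33,-9', '12,34,-8', '37,23,-59', '38,23,-62']
255 ['-', '-0,19,10', '5,19,1', '9,19,-8', '10,20,-11', '11,21,-11', '10,22,-10', '11,23,-11', '9,24,-9', '10,25,-10', '10,26,-10', '12,26,-13', '12,27,-13', '12,28,-14', '12,29,-13', '12,30,-14', '12,31,-13', '12,32,-14', '12,33,-14', '35,23,-59', '37,23,-63']
265 ['-', '-6,19,10', '-1,19,-0', '4,19,-9', '9,19,-18', '11,19,-22', '11,20,-22', '10,21,-21', '11,22,-22', '12,23,-24', '12,24,-23', '12,25,-24', '13,25,-25', '12,26,-23', '12,27,-24', '12,28,-24', '12,29,-24', '12,30,-23', '12,31,-24', '35,22,-65', '35,22,-66']
```

View pics/w1f.png

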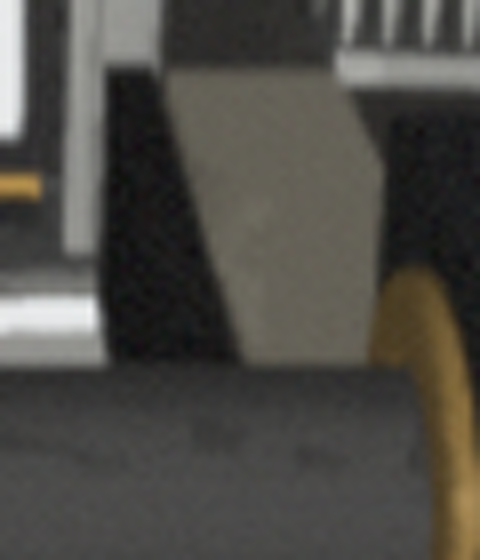

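```bash
cat > goal.py <<'E'
from station import *
from h import *
import sys
def goal(zt,cx=-.0545,cy=-.029,P=(.578,-.184,.220)):
    s=get_state(); g=TF(P,[[cx,cy,zt]])[0]
    Rg=Rn.from_euler("xyz",[np.pi,0,P[2]-np.pi]); R=Rn.from_euler("xyz",s["ee_rot"])
    print("now",s["t"],s["eef_pos"].round(4),s["ee_rot"].round(4),"w",s["width"].round(4),"F",s["force"].round(2))
    print("turn",(Rg*R.inv()).as_rotvec().round(4),"shift",(g-s["eef_pos"]).round(4))
if __name__=="__main__": goal(float(sys.argv[1]))
E
python3 goal.py 0.062
```

```text
Traceback (most recent call last):
  File "goal.py", line 9, in <module>
    if __name__=="__main__": goal(float(sys.argv[1]))
                             ~~~~^^^^^^^^^^^^^^^^^^^^
  File "goal.py", line 7, in goal
    print("now",s["t"],s["eef_pos"].round(4),s["ee_rot"].round(4),"w",s["width"].round(4),"F",s["force"].round(2))
                                                                      ^^^^^^^^^^^^^^^^
AttributeError: 'float' object has no attribute 'round'
```

```bash
sed -i 's/s\["width"\].round(4)/round(s["width"],4)/' goal.py; python3 goal.py 0.062
```

```text
now 1.525 [ 0.5375 -0.2109  0.2316] [ 3.1339 -0.0045 -2.9312] w 0.035 F [-0.38 -0.14  0.06]
turn [-0.0065 -0.006   0.0096] shift [-0.0064 -0.0133 -0.1696]
```

Request:
play_rows --pt "-0.0065 -0.006 0.0096 -0.0064 -0.0133 0 0.477" --pt "0 0 0 0 0 -0.035 0.477" --pt "0 0 0 0 0 -0.035 0.477" --pt "0 0 0 0 0 -0.035 0.477" --pt "0 0 0 0 0 -0.035 0.477" --pt "0 0 0 0 0 0 0.477" --pt "0 0 0 0 0 0 0.477"

```text
t: 2.4
eef_pos: [0.5244, -0.2353, 0.0908]
ee_rot: [-3.138, 0.003, -2.928]
force: [0.2, -0.6, 0.2]
width: 0.042
```

```bash
python3 goal.py 0.062
```

```text
now 2.4 [ 0.5244 -0.2353  0.0908] [-3.1378e+00  3.0000e-03 -2.9282e+00] w 0.042 F [ 0.23 -0.6   0.16]
turn [0.0031 0.0038 0.0066] shift [ 0.0067  0.0111 -0.0288]
```

Request:
play_rows --pt "0.0031 0.0038 0.0066 0.0067 0.0111 0 0.477" --pt "0 0 0 0 0 0 0.477" --pt "0 0 0 0 0 -0.01 0.477" --pt "0 0 0 0 0 -0.01 0.477" --pt "0 0 0 0 0 0 0.477" --pt "0 0 0 0 0 0 0.477"

```text
t: 3.15
eef_pos: [0.5332, -0.2241, 0.073]
ee_rot: [-3.14, 0.005, -2.921]
force: [-0.5, -0.3, -0.1]
width: 0.042
```

```bash
python3 goal.py 0.062
```

```text
now 3.15 [ 0.5332 -0.2241  0.073 ] [-3.1398  0.005  -2.9206] w 0.042 F [-0.46 -0.31 -0.12]
turn [ 0.0006  0.0052 -0.001 ] shift [-0.002  -0.0001 -0.011 ]
```

Now a look with all three cameras before the press.

Run:
```python
from station import *
from h import *
s=get_state()
p,d=grab_frame("wrist"); np.savez("w2.npz",d=d,pos=s["eef_pos"],rot=s["ee_rot"],w=s["width"])
q,ds=grab_frame("side"); cv2.imwrite("pics/s2raw.png",q);cv2.imwrite("pics/w2raw.png",p)
a=cv2.resize(p[120:400,170:470],None,fx=1.9,fy=1.9,interpolation=cv2.INTER_CUBIC); 
cv2.imwrite("pics/w2.png",a)
cv2.imwrite("pics/s2.png",cv2.resize(q[110:210,310:430],None,fx=6,fy=6,interpolation=cv2.INTER_CUBIC))
```

```text
(no output)
```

View pics/w2.png

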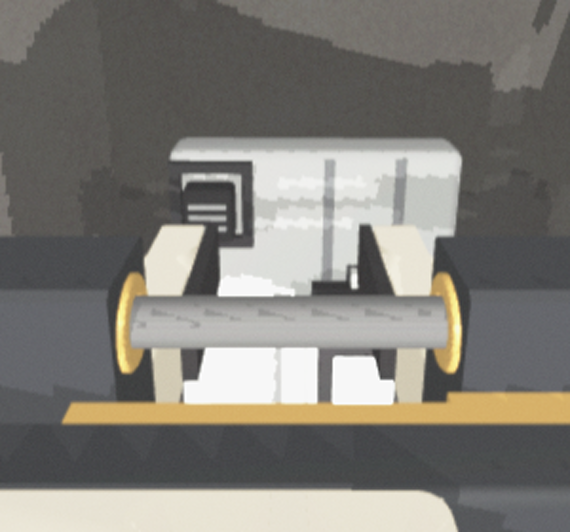

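View pics/s2.png

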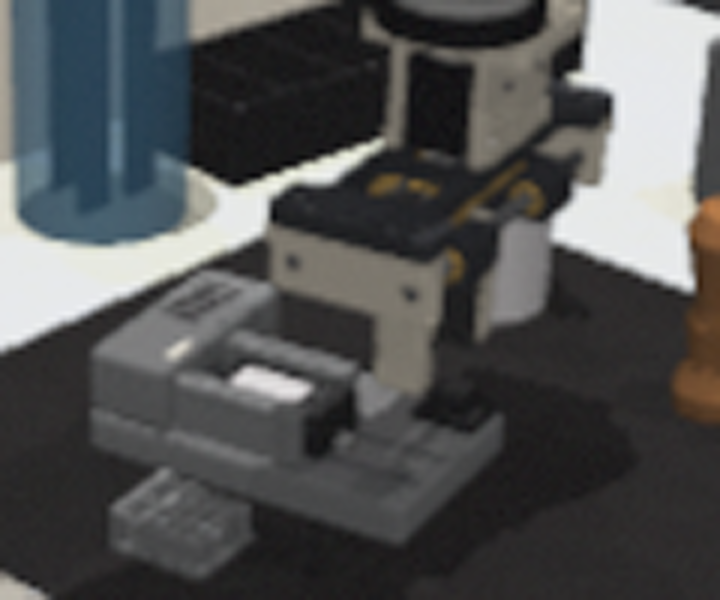

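The wrist picture (crop coordinates) shows the key at about (211,205), with the left finger's tip (145–217, 228) in line behind it. The right finger's tip (360–435, 228) is over the open deck ahead of the battery nose (about (335,285)). In the side view the stopping finger stands in front of the bay. The hand-eye bias seen on the fingers agrees with the top camera's pose, so I'll use that one.

```bash
sed -i 's/P=(.578,-.184,.220)/P=(.5795,-.1848,.219)/' goal.py; python3 goal.py 0.052
```

```text
now 3.25 [ 0.5332 -0.224   0.0731] [-3.1399  0.0051 -2.9207] w 0.0422 F [-0.44  0.87  0.79]
turn [ 0.0005  0.0053 -0.0019] shift [-0.0006 -0.0009 -0.0211]
```

Request:
play_rows --pt "0.0005 0.0053 -0.0019 -0.0006 -0.0009 -0.006 0.477" --pt "0 0 0 0 0 -0.007 0.477" --pt "0 0 0 0 0 -0.006 0.477" --pt "0 0 0 0 0 0 0.477" --pt "0 0 0 0 0 0 0.477"

```text
t: 3.88
eef_pos: [0.5325, -0.2251, 0.0526]
ee_rot: [3.142, -0.001, -2.923]
force: [0.5, -0.9, 1.1]
width: 0.0419
```

```bash
python3 goal.py 0.040
```

```text
now 3.875 [ 0.5325 -0.2251  0.0526] [ 3.1415e+00 -5.0000e-04 -2.9228e+00] w 0.0419 F [ 0.52 -0.88  1.08]
turn [ 0.     -0.0005  0.0002] shift [ 0.0001  0.0001 -0.0126]
```

Request:
play_rows --pt "0 0 0 0 0 -0.004 0.477" --pt "0 0 0 0 0 -0.004 0.477" --pt "0 0 0 0 0 -0.003 0.477"

```text
t: 4.25
eef_pos: [0.5328, -0.2251, 0.0419]
ee_rot: [-3.141, 0.0, -2.923]
force: [-0.8, 1.4, 3.7]
width: 0.0419
```

```bash
python3 goal.py 0.040
```

```text
now 4.25 [ 0.5328 -0.2251  0.0419] [-3.1412e+00  5.0000e-04 -2.9226e+00] w 0.0419 F [-0.84  1.38  3.69]
turn [ 0.0003  0.0006 -0.    ] shift [-0.0002  0.0002 -0.0019]
```

Request:
play_rows --pt "0 0 0 0 0 -0.002 0.477" --pt "0 0 0 0 0 -0.001 0.477" --pt "0 0 0 0 0 0 0.477" --pt "0 0 0 0 0 0 0.477"

```text
t: 4.75
eef_pos: [0.5323, -0.2252, 0.0394]
ee_rot: [-3.141, -0.0, -2.921]
force: [-1.1, 0.3, 3.1]
width: 0.0417
```

```bash
python3 goal.py 0.040; python3 goal.py 0.040
```

```text
now 4.75 [ 0.5323 -0.2252  0.0394] [-3.1410e+00 -3.0000e-04 -2.9214e+00] w 0.0417 F [-1.05  0.25  3.15]
turn [ 0.0007 -0.0002 -0.0012] shift [0.0003 0.0003 0.0006]
now 4.75 [ 0.5323 -0.2252  0.0394] [-3.1410e+00 -3.0000e-04 -2.9214e+00] w 0.0417 F [-1.05  0.25  3.15]
turn [ 0.0007 -0.0002 -0.0012] shift [0.0003 0.0003 0.0006]
```

Run:
```python
from station import *
from h import *
s=get_state()
p,d=grab_frame("wrist"); cv2.imwrite("pics/w3raw.png",p); np.savez("w3.npz",d=d,pos=s["eef_pos"],rot=s["ee_rot"])
q,ds=grab_frame("side"); t,dt=grab_frame("top"); np.save("top3.npy",dt);cv2.imwrite("pics/t3raw.png",t)
cv2.imwrite("pics/w3.png",cv2.resize(p[120:400,170:470],None,fx=1.9,fy=1.9,interpolation=cv2.INTER_CUBIC))
cv2.imwrite("pics/s3.png",cv2.resize(q[110:210,310:430],None,fx=6,fy=6,interpolation=cv2.INTER_CUBIC))
cv2.imwrite("pics/t3.png",cv2.resize(t[145:235,340:480],None,fx=5.6,fy=5.6,interpolation=cv2.INTER_CUBIC))
print(get_state()["force"])
```

```text
[-2.04390485 -0.69211472  2.7318077 ]
```

View pics/w3.png

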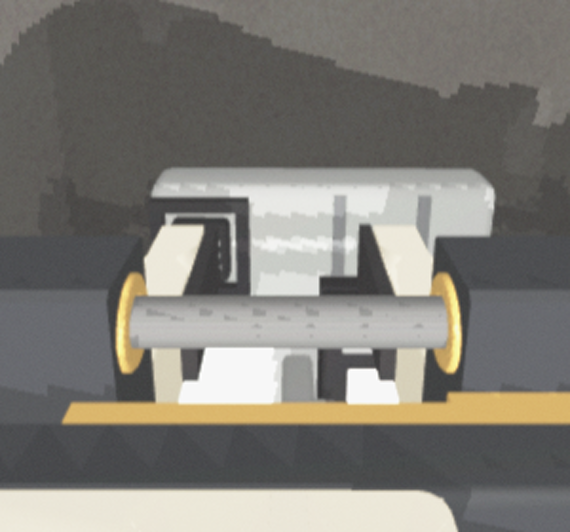

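View pics/s3.png

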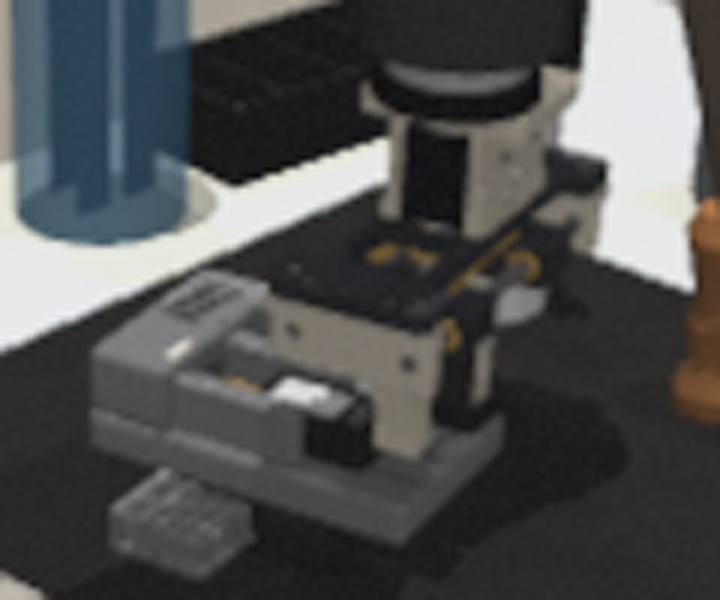

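View pics/t3.png

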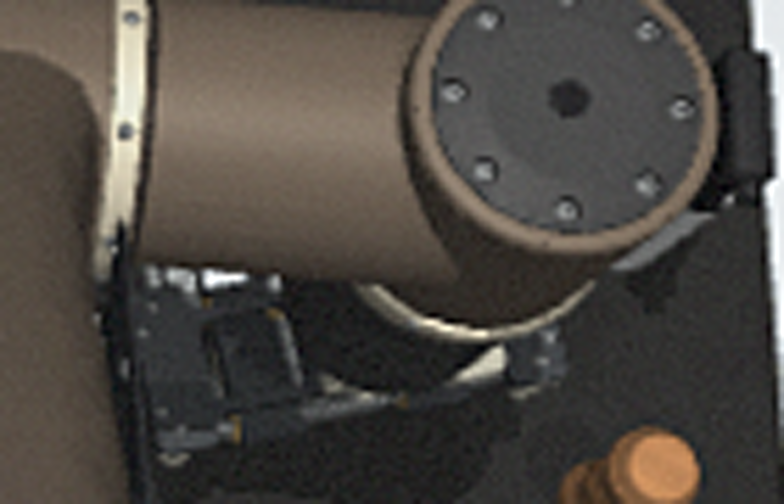

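The side picture shows the battery out of the bay, its nose face (340,435) against the stopping finger (375–430, 400), flat on the deck, with the brass ejector visible behind it. I'll hold a little longer with a slight push down and toward the battery, then recheck the force.

Request:
play_rows --pt "0 0 0 0.0004 0.0001 -0.0003 0.477" --pt "0 0 0 0.0004 0.0001 -0.0003 0.477" --pt "0 0 0 0.0004 0.0001 -0.0003 0.477" --pt "0 0 0 0.0004 0.0001 -0.0003 0.477" --pt "0 0 0 0 0 -0.0002 0.477" --pt "0 0 0 0 0 -0.0002 0.477"

```text
t: 5.65
eef_pos: [0.5323, -0.2252, 0.0393]
ee_rot: [-3.141, -0.003, -2.921]
force: [-2.4, 1.1, 5.4]
width: 0.0418
```

Run:
```python
from station import *
from h import *
F=[]
for i in range(8):
    q,ds=grab_frame("side"); s=get_state(); F.append(s["force"])
print(s["t"],s["eef_pos"],s["width"]); print(np.mean(F,0),np.std(F,0))
cv2.imwrite("pics/s4.png",cv2.resize(q[110:210,310:430],None,fx=6,fy=6,interpolation=cv2.INTER_CUBIC))
P=(.5795,-.1848,.219); cp=camera_params("side")
v,u=np.mgrid[160:200,345:390]; W=deproj(cp,u,v,ds[160:200,345:390])
c,sn=np.cos(P[2]),np.sin(P[2]); D=W-[P[0],P[1],0]
L=np.stack([c*D[...,0]+sn*D[...,1],-sn*D[...,0]+c*D[...,1],D[...,2]],-1).reshape(-1,3)*1e3
k=L[(abs(L[:,2]-42)<2.5)&(abs(L[:,1])<16)&(L[:,0]<-18)]; print("battery top ahead of bay",len(k),k.min(0).round(1),k.max(0).round(1),np.median(k[:,2]))
k=L[(L[:,2]>26)&(L[:,2]<39)&(abs(L[:,1])<24)&(L[:,0]<-18)]; print(len(k),np.percentile(k,[2,50,98],axis=0).round(1))
```

```text
6.05 [ 0.53234065 -0.22524142  0.03927417] 0.04165637271245168
[-2.15426122  1.48874206  6.01284585] [0.31541733 0.51506492 0.47044267]
battery top ahead of bay 57 [-66.7 -15.7  39.6] [-18.5  15.8  44.4] 42.66970977290632
68 [[-67.5  -4.2  26.5]
 [-43.7  13.7  33.6]
 [-18.4  18.8  38.9]]
```

View pics/s4.png

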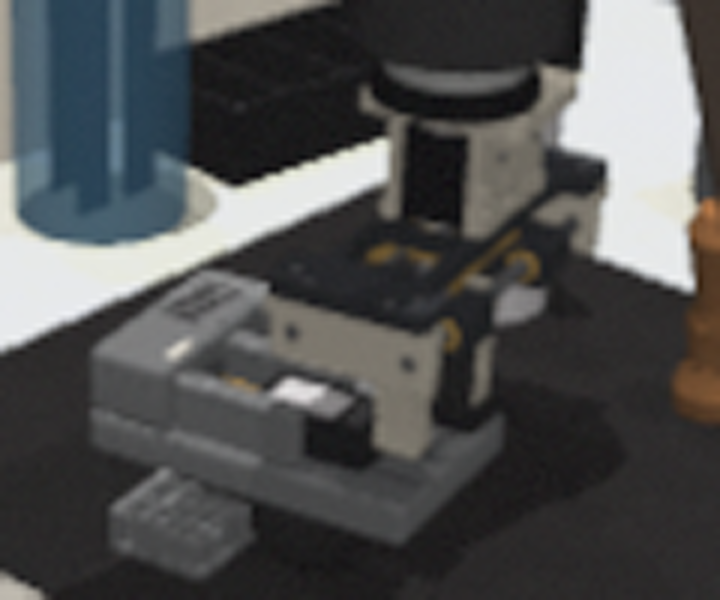

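Run:
```python
from station import *
print(job_done())
```

```text
the job is handed in; nothing more can be done
None
```

I pressed the release key fully down with one finger. The battery shot out and stopped against the other finger, and I handed the job in at about t = 6 s with the arm still holding.

**Last checks**
- **Battery:** two side pictures about 1.3 s apart show it unchanged, flat on the deck with its nose against the finger. Depth puts the nose roughly 21 mm out of its latched place. That figure is coarse: a few pixels from the finger spread the reading.
- **Forces:** averaged over 0.4 s, about 6 N up from the key and about −2.2 N in x from the battery. There was also about +1.5 N in y. The −2.2 N is below the roughly 3.3 N the spring should give there; I put the gap down to deck friction and sensor noise, which was 0.3–0.5 N.
- **Key:** the tool ended at z = 0.0393 m, which matches the key at its bottom stop.
- **Bystanders:** the ones in view (guard comb, shaving brush and spray bottle) looked untouched. I did not check the others again at the end, but the arm did not go near them.

**One disagreement:** the wrist camera's charger pose was about 1 mm off the top camera's. The fingers showed the same bias in the wrist view, so I used the top camera's pose.

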